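# Snap the dust cap onto the housing that has its bearing

## Robot

A 7-joint arm with a two-finger parallel gripper is mounted at the origin on the work surface. World frame = base frame: x ahead of the robot, y to its left, z up, the work surface at z = 0. Lengths are in m, angles in rad, forces in N, time in s.
With the tool pointing down it reaches from about 0.425 to 0.925 m from the base axis. Payload 6.8 kg.
Tool frame: the origin (TCP) lies at the very end of the fingers, on their centre line; the grasp point (between the pads) lies 19 mm behind it; z points along the fingers, y is the line along which they close (so a half turn about z gives the same grasp; the last joint's range is limited). The gripper opens to 85 mm and grips with 20 to 120 N. Pads are 22 mm wide; open, the fingers measure 114 mm over their backs; the gripper's body (76 mm by 85 mm) begins 54 mm behind the grasp point. The pads swing forward as they close: fully open they stand 13 mm farther back than shut.
Start: joints at [-1.42, 0.477, 0.022, 1.555, -0.011, 1.109, -0.083], TCP at [0.173, 0.653, 0.231] pointing down, gripper open.
Joint ranges: [-2.96, 2.96], [-0.34, 2.1], [-1.41, 1.46], [0.24, 2.44], [-1.37, 4.51], [0.17, 1.92], [-2.96, 2.96]. Speed limits (rad/s): [2.39, 2.39, 3.14, 3.14, 3.14, 3.14, 3.14].

## Interface

Orientations are given as a unit quaternion [w, x, y, z].
In Python, from station import bot gives the robot as it stands. The module is installed in compiled form; this text tells all that it offers.
- The arm moves only by the shell command python3 -m jog 'ROWS' [OPENING] [FORCE]. ROWS is JSON, a list of rows, each a list of 4 numbers: the shift along the tool's x, y, z in cm, then the turn about the tool's z in rad. In form: [[x, y, z, spin], ...]. A call has 1 to 20 rows; each row is the pose to reach, as a shift and turn from the pose commanded when the call began, along the tool's axes at that moment; what a row does not reach only later rows make up. A row lasts 1/12 s, in which the tool goes at most 41.7 mm and 7.16 degrees, less where a joint would pass 70% of its speed; a pose out of reach is approached as far as the arm can. A call with a gripper value outside its range is refused whole. OPENING is the closure, from -1 (fully open) to 1 (shut), set as the call begins (- or left out, the last holds). The fingers move at their own pace and stop on an object; FORCE is the grip in N (left out, the last holds). Time passes only in rows, so rows that repeat a pose let the fingers close. It gives the time, the measured TCP pose, the force, the opening and the grip force at its end, in the units of the state.
- bot.get_obs(): the state, without advancing time (a new reading comes with each control period).
- bot.read_camera(name): name is "side" or "top" or "wrist"; returns a dict with "pixels" (384x512x3 uint8, red, green, blue), "depth" (384x512 float32, m along the optical axis (not along the pixel's ray), 0 where there is no reading), "fovy" (degrees; the focal length in pixels is half the picture's height over the tangent of half this angle, whatever the lens; pixels are square), "cx", "cy" (the principal point, pixels), "pose" (4x4, takes a point from camera to world coordinates). Camera axes: x right, y down, z forward; pixel columns grow to the right and rows downward; lengths in m; the calibration is good to about 2 mm. A picture is of the moment at which its call begins.
- bot.hand_in(): hands the job in; it is judged then, once.
The state is a dict: "t": time; "q": joint angles; "joint_vel": joint speeds; "joint_torque": joint torques, N m; "eef_pos": TCP position; "tool_rot": TCP orientation; "contact_force": force on the tool from outside, world axes, zero at the start; "torque": the same for the moment, N m; "gripper_width": opening from 0.0 (shut) to 1.0 (fully open); "grasp_force": force on a finger pad.
Only numpy, scipy, OpenCV 4.12 (cv2) and the standard library are available. Lean on these libraries where they do the work, as an engineer would, in place of code of your own. Each camera call takes 0.05 s, during which the arm holds its last target. There are 200 camera calls.

## Task

Two bearing housings stand on the bench: one has its steel bearing fitted, the other still has a yellow transport plug in its bore and must be left alone. Pick up the red dust cap by its boss, push it straight down over the neck of the housing with the bearing until it snaps and sits fully home on the rim, and keep pushing. Finish holding: the program ends with the gripper still on the cap, pressing it down firmly (10 to 20 N), with the other things on the bench left where they are.

Things in the scene. Friction and masses are not known exactly. Their poses are not given: they have to be found in the camera images.
- cap: Red round dust cap with a snap fit, 90 g, standing open side down. Origin: centre of its lower edge; z up its axis. Skirt 71 mm outside, 20 mm deep; top plate z = 20 to 24 mm; round boss to grip, 24 mm diameter, z = 24 to 52 mm, on the axis. Inside the foot of the skirt runs a rounded bead, 60 mm inside diameter; above it the inside is 67 mm wide. Any yaw will do.
- housing_a: Round bearing housing, fixed. Origin: centre of its underside on the bench, z up. Flange 90 mm diameter, 12 mm high; green body 68 mm; bare metal neck 57 mm diameter from z = 48 mm to the top rim at z = 80 mm, edge bevelled 3 mm, so the cap centres itself (1.5 mm clearance all round). Bore 46 mm wide. Four sprung steel balls stand 4.5 mm out of the neck at z = 68 mm.
- rim_a (a point): Centre of the top rim of housing_a, 80 mm above the bench. Pushed down over the neck (either housing), the cap meets the balls with its origin 8 mm below this point; going on takes about 10 to 15 N, the force falls suddenly at 14 mm below, and the cap is home, plate on the rim, 20 mm below. It then stays on; keep it pressed on the rim with 10 to 20 N.
- housing_b: The second bearing housing, the same in every way as housing_a; origin alike.
- rim_b (a point): Centre of the top rim of housing_b, 80 mm above the bench; the cap snaps on as for rim_a.
- bearing: Steel ball bearing, 46 mm diameter, 9 mm high, pressed into the bore of one of the two housings (either one), its top 1 mm below the rim. Origin: centre of its underside, on the housing's axis, 70 mm above the bench.
- plug: Yellow plastic transport plug, 46 mm diameter, fixed in the bore of the other housing, with a knob of 16 mm diameter that rises 16.5 mm above the rim. Origin: centre of its underside, on that housing's axis, 70 mm above the bench.
- oilcan: Red oil can, 84 mm diameter, 100 mm high, with a bent spout reaching 110 mm from its axis (its x) and 155 mm up; bystander. Origin: centre of its underside.
- spray_can: White spray can, 52 mm diameter, 150 mm high; bystander. Origin: centre of its underside.
- bevel_gear: Dark steel bevel gear, 84 mm diameter, 36 mm high; bystander. Origin: centre of its underside.
- spacer: Steel spacer ring, 60 mm outside, 42 mm inside diameter, 14 mm high; bystander. Origin: centre of its underside.
- screwdriver: Red-handled screwdriver, 190 mm long, lying along its x; bystander. Origin: under its middle.
- grease_jar: Blue jar with a black lid, 60 mm diameter, 60 mm high; bystander. Origin: centre of its underside.
Mind the look-alikes: they are no part of the job. Several things have the shape of the cap; the one meant has the colours described above. What is shaped like the housing_b but pink is not meant.

How it is judged:
By the outcome, as a careful person would: the job done as asked, in the order asked, and still so for the second after the job is handed in, while the arm keeps its last pose, push and grip.
It also fails if it takes over 45 s, if anything falls off the work surface, if the arm or the gripper's body presses on something with over 40 N, if the wrist force passes 120 N, or if a joint passes its speed limit or range.

## Working session

There is one attempt and no reset: what is moved stays moved. The work goes in short steps, Python scripts to look and compute and a shell command to move; the robot and the scene stay as the last step left them, time stands still between calls to the robot, and variables do not carry over. Pictures are saved under pics/ and viewed, at most 10 in all, crops included, and the job is handed in when it is done.

```bash
mkdir -p pics; cat > h.py <<'E'
import numpy as np, cv2
from station import bot
def cam(n):
    c=bot.read_camera(n); h=c["pixels"].shape[0]
    c["f"]=h/2/np.tan(np.radians(c["fovy"])/2); return c
def cloud(c):
    d=c["depth"]; v,u=np.mgrid[:d.shape[0],:d.shape[1]]
    p=np.stack([(u-c["cx"])/c["f"]*d,(v-c["cy"])/c["f"]*d,d],-1)
    return p@c["pose"][:3,:3].T+c["pose"][:3,3]
def ray(c,u,v,z):
    r=c["pose"][:3,:3]@np.array([(u-c["cx"])/c["f"],(v-c["cy"])/c["f"],1]); o=c["pose"][:3,3]
    return o+r*(z-o[2])/r[2]
def save(n,img): cv2.imwrite("pics/"+n+".png",img[...,::-1])
E
python3 - <<'E'
from h import *
a=cam("top"); b=cam("side")
for n,c in(("top",a),("side",b)):
    np.savez(n+".npz",**c); save(n+"0",c["pixels"]); print(n,c["f"],c["cx"],c["cy"],c["pose"].round(3).tolist())
o=bot.get_obs(); print(o)
E
```

```text
top 412.55327293789594 256.97762350778555 193.52463366795624 [[0.019, -0.981, 0.191, 0.378], [-0.999, -0.025, -0.031, -0.058], [0.035, -0.19, -0.981, 1.034], [0.0, 0.0, 0.0, 1.0]]
side 432.23816777569 257.4207452392705 185.80197286917195 [[0.981, -0.114, 0.157, 0.402], [-0.194, -0.53, 0.825, -0.933], [-0.011, -0.84, -0.542, 0.617], [0.0, 0.0, 0.0, 1.0]]
{'t': 0.1, 'q': array([-1.4201004 ,  0.47770778,  0.02233273,  1.55634328, -0.01150387,
        1.10929146, -0.08310887]), 'joint_vel': array([-1.54074390e-03, -4.78385915e-04,  7.79793326e-04, -5.20074057e-03,
        1.84784191e-03,  1.69944838e-03, -1.50435344e-05]), 'joint_torque': array([ 4.79190086e-03, -5.97755420e+01,  1.61399625e+00, -2.81953919e+01,
        1.28504782e-02,  4.94391716e-03,  2.40213711e-05]), 'eef_pos': array([0.1726119 , 0.65201115, 0.23043314]), 'tool_rot': array([-5.01648458e-05,  1.29028028e-01,  9.91640615e-01, -8.09409928e-04]), 'contact_force': array([-0.12313724,  0.81190875, -0.44924846]), 'torque': array([0.02708583, 0.00512014, 0.02212506]), 'grasp_force': 0.0, 'gripper_width': 0.9983613484770201}
```

View pics/top0.png

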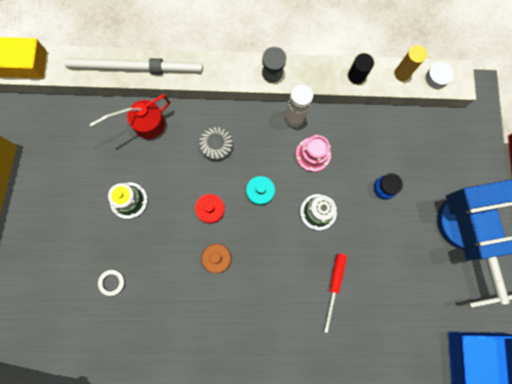

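View pics/side0.png

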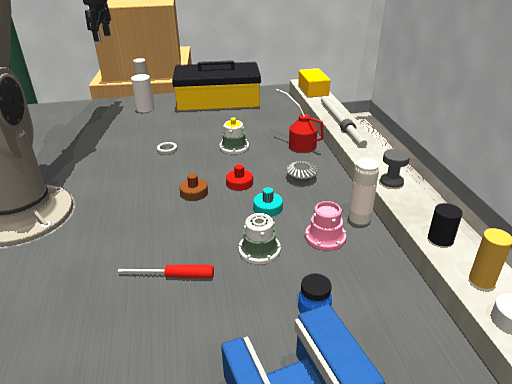

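The top view shows three cap shapes: red (209,208), cyan (260,190) and brown (216,258). Only the red one matches the description. There are three housing shapes: green with a yellow plug (124,197), green with a steel bearing (320,210) and pink (314,152). The target is the one at (320,210). The side view agrees, with the red cap at (239,178) and the bearing housing at (259,232). I'll measure both and enlarge them in one crop.

```bash
cat > m.py <<'E'
from h import *
T=dict(np.load("top.npz")); S=dict(np.load("side.npz"))
def fit(P,m):
    q=P[m]; c,r=cv2.minEnclosingCircle((q[:,:2]*1000).astype(np.float32)); return np.round(c,1),round(r,1),np.round(q.mean(0)*1000,1),len(q)
def near(c,u,v,r):
    V,U=np.mgrid[:384,:512]; return np.hypot(U-u,V-v)<r
for n,c,cp,hs in(("top",T,(209,208),(320,210)),("side",S,(239,178),(259,226))):
    P=cloud(c); I=c["pixels"].astype(int)
    red=(I[...,0]>120)&(I[...,1]<60)&(I[...,2]<60)&near(c,*cp,25)
    z=P[...,2]
    print(n,"cap",fit(P,red),"boss top",fit(P,red&(z>.045)),"plate",fit(P,red&(z>.018)&(z<.03)))
    h=near(c,*hs,25)
    print(n,"rim",fit(P,h&(z>.073)&(z<.088)),"zmax",z[h].max().round(4))
    print(n,"flange",fit(P,near(c,hs[0],hs[1]+(8 if n=='side' else 0),32)&(z>.005)&(z<.06)))
z=cloud(T)[...,2]
print("centre heights",[ (k,z[v-2:v+3,u-2:u+3].mean().round(4)) for k,u,v in(("b",323,208),("plug",121,192))])
a=cv2.resize(T["pixels"][150:250,170:370],(800,400),interpolation=cv2.INTER_CUBIC); save("crop",a)
E
python3 m.py
```

```text
top cap (array([470.4,  -5.7]), 106.1, array([533.4,  25.4,  33.1]), 502) boss top (array([463.3, -13.2]), 96.2, array([529. ,  25.3,  92.2]), 72) plate (array([534.6,  27.6]), 34.5, array([535.3,  26.4,  23.6]), 398)
top rim (array([ 535.1, -244.7]), 30.0, array([ 534.2, -243.8,   78.1]), 452) zmax 1.0344
top flange (array([ 522.4, -246.2]), 62.9, array([ 522.8, -230.8,   24.7]), 511)
side cap (array([ 477.9, -440.8]), 498.1, array([532.5,  10.3,  25. ]), 424) boss top (array([ 467.7, -448.9]), 488.6, array([532.1,   0.7,  66.1]), 41) plate (array([535.5,  24.8]), 34.8, array([534. ,  16.7,  24.7]), 258)
side rim (array([ 534.9, -247.6]), 29.6, array([ 534.6, -248.8,   79.2]), 431) zmax 0.6173
side flange (array([ 539.2, -191.2]), 99.6, array([ 539.3, -241.5,   27. ]), 1261)
centre heights [('b', np.float64(0.0748)), ('plug', np.float64(0.0871))]
```

View pics/crop.png

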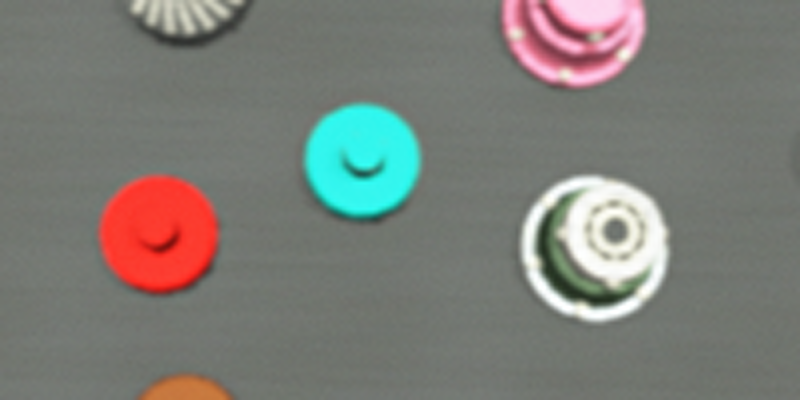

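The crop confirms both: the red cap is at crop (158,235), and the housing with the steel bearing is at crop (612,230). The cap centre is about (0.535, 0.0265), with the plate at 24 mm and a radius of 35 mm. The rim centre is about (0.535, -0.246), at z ≈ 79 mm with a radius of 29 mm. Both agree with the given sizes and are within reach. In tool axes the cap is -51 cm in x and -51.2 cm in y.

```bash
python3 -m jog '[[-2.5,-2.5,0,0],[-5,-5,0,0],[-7.5,-7.5,0,0],[-10,-10,0,0],[-12.5,-12.5,0,0],[-15,-15,0,0],[-18,-18,0,0],[-21,-21,0,0],[-24,-24,0,0],[-27,-27,0,0],[-30,-30,0,0],[-33,-33,0,0],[-36,-36,0,0],[-39,-39,0,0],[-42,-42,0,0],[-45,-45,0,0],[-48,-48,0,0],[-50,-50,0,0],[-51,-51.2,0,0],[-51,-51.2,0,0]]' -1
python3 -m jog '[[0,0,0,0],[0,0,0,0]]'
python3 - <<'E'
from h import *
c=cam("wrist"); save("w1",c["pixels"]); np.savez("w1.npz",**c)
P=cloud(c); I=c["pixels"].astype(int); z=P[...,2]
red=((I[...,0]>100)&(I[...,1]<70)&(I[...,2]<70)).astype(np.uint8)
n,l,s,ce=cv2.connectedComponentsWithStats(red)
for i in range(1,n):
    if s[i,4]>150:
        print(s[i])
        for lo,hi in((.018,.03),(.046,.06)):
            q=P[(l==i)&(z>lo)&(z<hi)]
            if len(q)>20:
                e=cv2.minEnclosingCircle((q[:,:2]*1000).astype(np.float32)); print(lo,np.round(e[0],1),round(e[1],1),np.round(q.mean(0)*1000,1))
o=bot.get_obs(); print(o["t"],o["eef_pos"],o["tool_rot"],o["q"],o["contact_force"])
E
```

```text
t: 1.77
eef_pos: [0.5359, 0.0219, 0.2312]
tool_rot: [0.0, 0.133, 0.991, -0.001]
contact_force: [-1.0, 0.4, 0.1]
gripper_width: 0.997
grasp_force: 0.0
t: 1.93
eef_pos: [0.5341, 0.0282, 0.2309]
tool_rot: [-0.001, 0.128, 0.992, 0.0]
contact_force: [0.0, 0.3, -0.6]
gripper_width: 1.0
grasp_force: 0.0
[ 228  141   55   55 2080]
0.018 [537.   29.2] 35.4 [531.5  29.3  24.1]
0.046 [537.4  29.2] 12.6 [536.9  29.3  51.9]
[ 389  271   56   36 1393]
0.046 [733.6 198.4] 32.9 [722.8 198.1  58.4]
1.9833 [0.53406231 0.02866196 0.23098337] [-4.99885951e-04  1.27927891e-01  9.91783316e-01  2.43620968e-04] [-0.50135566  0.25476672  0.39676251  1.91181978 -0.11699665  0.99802861
  1.26178094] [ 0.95055364 -0.20986812 -0.68848921]
```

View pics/w1.png

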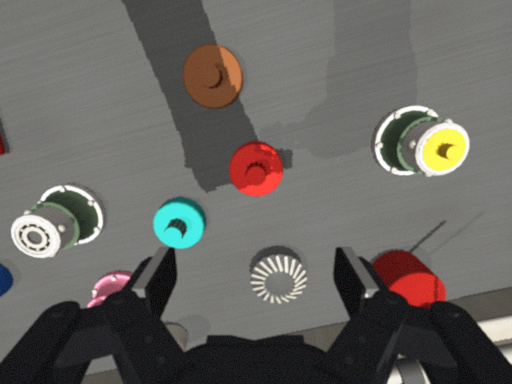

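The wrist view shows the red cap at (256,168), with the boss at (0.537, 0.029) and z = 52 mm. This agrees with the fixed cameras to within 2 to 3 mm. I'll descend and close.

```bash
python3 -m jog '[[-0.2,0,2,0],[-0.2,0,4.5,0],[-0.2,0,7,0],[-0.2,0,9.5,0],[-0.2,0,12,0],[-0.2,0,14,0],[-0.2,0,16,0],[-0.2,0,17.5,0],[-0.2,0,18.5,0],[-0.2,0,19.4,0],[-0.2,0,20,0],[-0.2,0,20.2,0],[-0.2,0,20.2,0],[-0.2,0,20.2,0]]' -1
python3 -m jog '[[0,0,0,0],[0,0,0,0],[0,0,0,0],[0,0,0,0],[0,0,0,0],[0,0,0,0],[0,0,0,0],[0,0,0,0],[0,0,0,0],[0,0,0,0],[0,0,0,0],[0,0,0,0]]' 1 80
```

```text
t: 3.15
eef_pos: [0.5371, 0.0267, 0.0298]
tool_rot: [0.0, 0.129, 0.992, 0.0]
contact_force: [0.3, 0.2, 0.3]
gripper_width: 1.005
grasp_force: 0.0
t: 4.15
eef_pos: [0.5369, 0.0266, 0.0298]
tool_rot: [0.0, 0.129, 0.992, 0.0]
contact_force: [-1.0, 0.2, 5.3]
gripper_width: 0.254
grasp_force: 78.1
```

```bash
python3 -m jog '[[0,0,-0.5,0],[0,0,-1.5,0],[0,0,-3,0],[0,0,-5,0],[0,0,-7,0],[0,0,-9,0],[0,0,-11,0],[0,0,-12.5,0],[0,0,-13.5,0],[0,0,-14,0]]'
python3 -m jog '[[-0.3,-1,0,0],[-0.8,-3,0,0],[-1.3,-5,0,0],[-2,-8,0,0],[-2.8,-11,0,0],[-3.6,-14,0,0],[-4.4,-17,0,0],[-5.1,-20,0,0],[-5.8,-22.5,0,0],[-6.3,-24.5,0,0],[-6.6,-25.8,0,0],[-6.8,-26.4,0,0],[-6.8,-26.4,0,0],[-6.8,-26.4,0,0],[-6.8,-26.4,0,0],[-6.8,-26.4,0,0]]'
python3 - <<'E'
from h import *
w=cam("wrist"); s=cam("side"); t=cam("top")
for n,c in(("w",w),("s",s),("t",t)):
    P=cloud(c); I=c["pixels"].astype(int); z=P[...,2]
    g=(abs(P[...,0]-.535)<.06)&(abs(P[...,1]+.246)<.06)
    def f(m,k):
        q=P[m]
        if len(q)>15:
            e=cv2.minEnclosingCircle((q[:,:2]*1000).astype(np.float32)); print(n,k,np.round(e[0],1),round(e[1],1),np.round(q.min(0)*1000),np.round(q.max(0)*1000),len(q))
    red=(I[...,0]>90)&(I[...,1]<60)&(I[...,2]<60)&g
    f(red,"cap")
    if red.any():
        for zz in range(130,200,6): f(red&(abs(z*1000-zz)<3),zz)
    f(g&~red&(z>.074)&(z<.086),"rim"); f(g&~red&(z>.008)&(z<.016),"flange")
save("two",np.hstack([cv2.resize(w["pixels"],(400,300)),cv2.resize(s["pixels"][120:280,150:363],(400,300))]))
o=bot.get_obs(); print(o["t"],o["eef_pos"],o["contact_force"],o["gripper_width"])
E
```

```text
t: 4.98
eef_pos: [0.5373, 0.0266, 0.1711]
tool_rot: [0.001, 0.129, 0.992, 0.001]
contact_force: [0.4, 0.2, -0.9]
gripper_width: 0.254
grasp_force: 78.4
t: 6.32
eef_pos: [0.5352, -0.2443, 0.1691]
tool_rot: [-0.0, 0.128, 0.992, 0.0]
contact_force: [0.8, -0.2, -0.2]
gripper_width: 0.251
grasp_force: 78.4
w cap [ 534.2 -242.8] 35.0 [ 500. -277.  140.] [ 569. -208.  197.] 7692
w 142 [ 514.6 -237.5] 28.0 [ 500. -264.  140.] [ 522. -211.  145.] 97
w 148 [ 515.2 -237.2] 28.5 [ 500. -264.  145.] [ 523. -210.  151.] 208
w 154 [ 515.5 -237.2] 28.7 [ 500. -265.  151.] [ 524. -210.  157.] 227
w 160 [ 534.2 -242.8] 35.0 [ 500. -277.  157.] [ 569. -208.  163.] 1725
w 166 [ 534.2 -243.1] 34.4 [ 500. -277.  163.] [ 569. -209.  169.] 3403
w 172 [ 528.8 -241.4] 9.7 [ 523. -251.  169.] [ 532. -232.  175.] 115
w 178 [ 529.5 -241.8] 24.1 [ 523. -265.  175.] [ 536. -219.  181.] 133
w 184 [ 529.5 -241.9] 24.3 [ 523. -265.  181.] [ 536. -218.  187.] 153
w 190 [ 529.5 -241.8] 24.4 [ 523. -265.  187.] [ 548. -218.  193.] 1613
w 196 [ 529.5 -241.7] 24.2 [ 523. -265.  193.] [ 540. -218.  197.] 18
w rim [ 522.6 -
[... 455 characters left out ...]
.] [ 569. -225.  163.] 114
s 166 [ 533.2 -246.8] 35.5 [ 500. -280.  163.] [ 568. -213.  167.] 393
s rim [ 535.8 -246.3] 28.7 [ 508. -273.   74.] [ 565. -218.   83.] 418
s flange [ 535.5 -245.9] 45.6 [ 491. -291.    8.] [ 580. -213.   16.] 266
t cap [ 524.3 -216.1] 17.5 [ 508. -230.  152.] [ 541. -207.  219.] 125
t 160 [ 524.9 -216.6] 17.0 [ 509. -230.  158.] [ 541. -209.  163.] 60
t 166 [ 525.7 -217.4] 15.7 [ 511. -230.  163.] [ 541. -209.  166.] 53
t rim [ 528.3 -226. ] 20.2 [ 509. -234.   74.] [ 547. -216.   85.] 46
t flange [ 534.6 -230.9] 42.0 [ 493. -234.    8.] [ 577. -199.   16.] 117
6.4667 [ 0.53508402 -0.2450797   0.16933187] [ 0.04652343  0.71518516 -2.29628504] 0.24918911794531065
```

View pics/two.png

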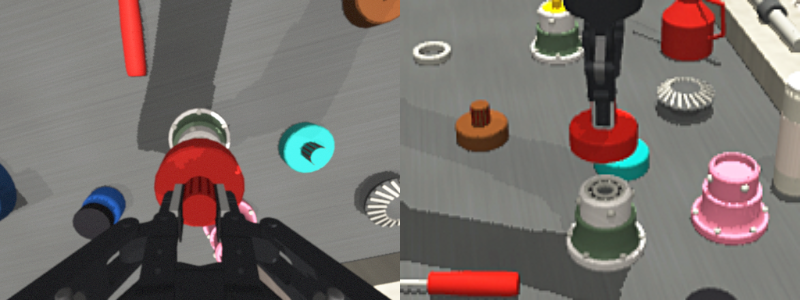

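The wrist view (left) and side view (right) show the cap level in the grip above the bearing housing. Both views put the cap 2 mm short in world x and within 1 mm in y. I'll correct that and descend to just above the balls.

```bash
python3 -m jog '[[-0.2,0.05,0.5,0],[-0.2,0.05,1.5,0],[-0.2,0.05,2.5,0],[-0.2,0.05,3.5,0],[-0.2,0.05,4.3,0],[-0.2,0.05,5,0],[-0.2,0.05,5.4,0],[-0.2,0.05,5.8,0],[-0.2,0.05,6.1,0],[-0.2,0.05,6.4,0],[-0.2,0.05,6.4,0],[-0.2,0.05,6.4,0],[-0.2,0.05,6.4,0]]' - 110
```

```text
t: 7.55
eef_pos: [0.537, -0.2461, 0.1055]
tool_rot: [0.0, 0.129, 0.992, 0.0]
contact_force: [-0.3, -0.5, -1.8]
gripper_width: 0.245
grasp_force: 107.8
```

```bash
python3 -m jog '[[0,0,0.2,0],[0,0,0.4,0],[0,0,0.6,0],[0,0,0.7,0],[0,0,0.8,0],[0,0,0.8,0]]'; python3 -m jog '[[0,0,0.1,0],[0,0,0.2,0],[0,0,0.3,0],[0,0,0.4,0],[0,0,0.4,0],[0,0,0.4,0]]'
```

```text
t: 8.05
eef_pos: [0.5377, -0.2459, 0.0984]
tool_rot: [0.001, 0.129, 0.992, 0.0]
contact_force: [-1.2, 0.7, 6.4]
gripper_width: 0.24
grasp_force: 109.7
t: 8.55
eef_pos: [0.536, -0.2452, 0.0917]
tool_rot: [-0.001, 0.129, 0.992, 0.0]
contact_force: [0.6, 2.1, -12.0]
gripper_width: 0.241
grasp_force: 108.1
```

```bash
python3 -m jog '[[0,0,0.1,0],[0,0,0.2,0],[0,0,0.3,0],[0,0,0.3,0],[0,0,0.3,0],[0,0,0.3,0]]'; python3 -m jog '[[0,0,0.1,0],[0,0,0.2,0],[0,0,0.2,0],[0,0,0.2,0],[0,0,0.2,0]]'
```

```text
t: 9.05
eef_pos: [0.5368, -0.2461, 0.0903]
tool_rot: [-0.0, 0.129, 0.992, 0.0]
contact_force: [-1.1, 2.3, -6.2]
gripper_width: 0.241
grasp_force: 108.7
t: 9.47
eef_pos: [0.537, -0.2461, 0.09]
tool_rot: [0.0, 0.129, 0.992, 0.0]
contact_force: [-5.8, 6.0, 9.5]
gripper_width: 0.245
grasp_force: 111.1
```

```bash
python3 -m jog '[[0.03,0.02,0.03,0],[0.06,0.04,0.06,0],[0.06,0.04,0.06,0],[0.06,0.04,0.06,0],[0.06,0.04,0.06,0],[0.06,0.04,0.06,0]]'; python3 -m jog '[[0,0,0,0],[0,0,0,0],[0,0,0,0],[0,0,0,0]]'
```

```text
t: 9.97
eef_pos: [0.537, -0.2461, 0.09]
tool_rot: [0.001, 0.129, 0.992, 0.0]
contact_force: [-6.0, 6.1, 13.1]
gripper_width: 0.236
grasp_force: 111.2
t: 10.3
eef_pos: [0.5369, -0.2461, 0.0899]
tool_rot: [0.001, 0.129, 0.992, 0.0]
contact_force: [-5.5, 5.5, 11.7]
gripper_width: 0.238
grasp_force: 111.2
```

```bash
python3 -m jog '[[0.05,0,0.02,0],[0.05,0,0.04,0],[0.05,0,0.04,0],[0.05,0,0.04,0],[0.05,0,0.04,0],[0.05,0,0.04,0]]'; python3 - <<'E'
from h import *
s=cam("side"); P=cloud(s); I=s["pixels"].astype(int)
g=(abs(P[...,0]-.535)<.06)&(abs(P[...,1]+.246)<.06)&(I[...,0]>90)&(I[...,1]<60)&(I[...,2]<60)
z=P[...,2][g]; print("plate z",np.median(z[(z>.07)&(z<.1)]),np.percentile(z,[2,50,80]))
save("end",cv2.resize(s["pixels"][130:280,160:360],(800,600)))
for i in range(3):
    cam("side"); print(bot.get_obs()["contact_force"].round(1))
E
```

```text
t: 10.8
eef_pos: [0.537, -0.2461, 0.0899]
tool_rot: [0.001, 0.129, 0.992, 0.0]
contact_force: [-4.9, 4.9, 14.6]
gripper_width: 0.244
grasp_force: 111.2
plate z 0.08456278517818894 [0.06214081 0.08414122 0.08558367]
[-5.6  5.4 14.9]
[-5.7  5.1 15.2]
[-6.   5.5 14.6]
```

View pics/end.png

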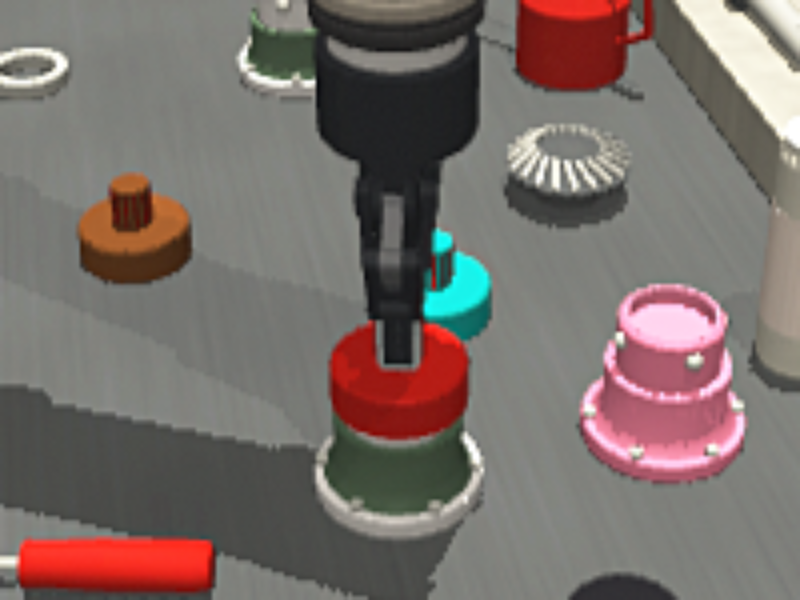

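The end view shows the cap level and home on the housing at (400,380). The plate top is at 84 mm as expected, and the push is a steady 15 N. Handing in.

```bash
python3 -c "from station import bot; print(bot.hand_in())"
```

```text
the job is handed in; nothing more can be done
None
```

The red cap is snapped fully home on the housing with the bearing; I handed the job in with the gripper still holding it and pressing down at about 15 N.

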